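# Load the cementing turntable

## Task

The cementing turntable is half loaded: lay the two heel lifts from the bench on its two empty places, each flat inside its scribed outline, straight edge towards the hub along the low fence and rounded end outwards. The disc is on a free bearing and turns at a touch, so set the lifts down, not dropping them, without spinning it: its zero line must stay at the pointer, where the cementing round begins, and the two lifts already laid must stay where they are.

Things in the scene. Friction and masses are not known exactly. Their poses are not given: they have to be found in the camera images.
- lift_a_centre (a point): Centre, half-way up (5 mm above its support), of a D-shaped brown leather heel lift that lies flat on the bench: 65 mm (its x) by 68 mm (its y), 10 mm thick, 40 g. +x points to its straight edge, -x to its rounded end. From the straight edge back to this centre the sides are nearly parallel, 68 to 66 mm apart along y; behind it they curve in.
- lift_b_centre (a point): The other heel lift to load, the same as lift_a in every way. Either lift may go on either place. To the left of the lifts (at greater y) stand fixed things to keep clear of: a toggle clamp with an upright lever 200 mm high, 0.1 m or more from them, and behind it a cabinet 240 mm high.
- lift_a_edge (a point): Middle of lift_a's straight edge, half-way up: 32.5 mm from its centre along its +x.
- lift_b_edge (a point): Middle of lift_b's straight edge, half-way up: 32.5 mm from its centre along its +x.
- place_left (a point): Middle of the left empty place (seen from pointer to hub), on the disc's top face, 80 mm from its axis; turns with it. +x points to the hub; a lift's +x, +y should match this point's. A scribed heel outline surrounds it; a fence 4 mm high, 50 mm long along y, has its face 36.5 mm along +x, so a lift centred here stands 4 mm off it.
- place_right (a point): Middle of the right empty place (seen from pointer to hub), on the disc's top face, 80 mm from its axis; turns with it. +x points to the hub; a lift's +x, +y should match this point's. A scribed heel outline surrounds it; a fence 4 mm high, 50 mm long along y, has its face 36.5 mm along +x, so a lift centred here stands 4 mm off it.
- disc (a joint): Angle of the plywood disc (rad, counter-clockwise from above positive), 0 at the start, zero line at the pointer. Free bearing: 0.06 N at the rim starts it turning. Disc 240 mm across, 12 mm thick, top face 42 mm above the bench; hub cap 52 mm across, 10 mm above that face; four places 90 degrees apart, the two empty ones 45 degrees either side of the pointer.
- turntable: The turntable's fixed steel base, 170 mm across, origin on the bench under the disc's axis. Its -x points to the steel pointer, which comes up outside the rim, 140 mm from the axis, to 47 mm above the bench.
- zero_mark (a point): Rim end of the disc's zero line, on its top face, 120 mm from the axis.
- laid_1_centre (a point): A like heel lift that already lies on the disc, on the far side of the hub from the pointer: its centre, half-way up.
- laid_2_centre (a point): The other heel lift that already lies on the disc, likewise.

How it is judged:
By the outcome, as a careful person would: the job done as asked, in the order asked, and still so for the second after the job is handed in, with the robot touching nothing.
It also fails if it takes over 59 s, if anything falls off the work surface, if the arm or the gripper's body presses on something with over 40 N, if the wrist force passes 120 N, or if a joint passes its speed limit or range.

## Robot

A 6-joint arm with a two-finger parallel gripper is mounted at the origin on a cart in front of the work surface, level with it; the furniture and walls round the work are solid. World frame = base frame: x ahead of the robot, y to its left, z up, the work surface at z = 0. Lengths are in m, angles in rad, forces in N, time in s.
With the tool pointing down it reaches from about 0.375 to 0.9 m from the base axis. Payload 3.1 kg.
Tool frame: the origin (TCP) lies between the finger pads; the fingertips stand 8 mm ahead of it and the grasp point (between the pads) lies 11 mm behind it; z points along the fingers, y is the line along which they close (so a half turn about z gives the same grasp; the last joint's range is limited). The gripper opens to 87 mm and grips with 3 to 60 N. Pads are 19 mm wide; open, the fingers measure 117 mm over their backs; the gripper's body (75 mm by 190 mm) begins 51 mm behind the grasp point.
Start: joints at [-1.452, 0.527, 1.433, -0, 1.181, -0.178], TCP at [0.183, -0.598, 0.231] pointing down, gripper open.
Joint ranges: [-3.08, 3.08], [-0.75, 2.2], [0.22, 2.44], [-1.43, 4.57], [0, 2.65], [-2.85, 2.85]. Speed limits (rad/s): [2.79, 2.79, 3.14, 3.14, 3.14, 3.14].

## Interface

Orientations are given as a unit quaternion [x, y, z, w].
In Python, from rig import robot, vision, job gives the robot as it stands.
- The arm moves only by the shell command python3 -m handwheel 'ROWS' [OPENING] [FORCE]. ROWS is JSON, a list of rows, each a list of 4 numbers: the shift along the tool's x, y, z as a fraction of full scale, then the turn about the tool's z as a fraction of full scale. A call has 1 to 20 rows; each row is the pose to reach, as a shift and turn from the pose commanded when the call began, along the tool's axes at that moment, turning the shorter way round; what a row does not reach only later rows make up. Full scale, the value 1, is 300 mm for a shift and 2 pi rad for a turn. A row lasts 1/12 s, in which the tool goes at most 41.7 mm and 7.16 degrees, less where a joint would pass 70% of its speed; a pose out of reach is approached as far as the arm can. A call with a number of a shift or a turn outside -1 to 1 is refused whole. A call with a gripper value outside its range is refused whole. OPENING is the opening in per cent of the stroke, from 0 (shut) to 100 (fully open), set as the call begins (- or left out, the last holds). The fingers move at their own pace and stop on an object; FORCE is the grip in N (left out, the last holds). Time passes only in rows, so rows that repeat a pose let the fingers close. It gives the time, the measured TCP pose, the force, the opening and the grip force at its end, in the units of the state.
- robot.get_obs(): the state, without advancing time (a new reading comes with each control period).
- vision.camera(name): name is "side" or "top" or "wrist"; returns a dict with "frame" (480x640x3 uint8, red, green, blue), "K" (3x3 intrinsics, pixels), "cam_to_world" (4x4, takes a point from camera to world coordinates); the wrist camera has in their place "hand_eye" (4x4, takes a point from camera to tool coordinates, whose origin is the TCP and whose axes are the flange's). Camera axes: x right, y down, z forward; pixel columns grow to the right and rows downward; lengths in m; the calibration is good to about 2 mm. The wrist camera is an equidistant fisheye: a pixel r from the principal point sees the ray r / f radians off the axis. A picture is of the moment at which its call begins: read the wrist's pose just before it. There is no depth.
- job.hand_in(): hands the job in; it is judged then, once.
Trained networks look in the newest picture that a camera, given by its name, has taken for a name from the list of things; names that differ only in an ending like _2 or _b are one class to them, and where a whole thing is asked for, a point or a joint stands for the part that bears it (a point fixed in the world has none). Each returns a list of dicts, best first, with "conf" (0 to 1); they miss things now and then, are a little off and sometimes report something else, mostly with a low value. They report only what shows in the picture. A call takes as long as a camera call.
- vision.look_for(camera, label): "point" ([row, column] in pixels, amid what is visible of it).
- vision.outline_of(camera, label): "mask" (480x640 bool, what is visible of it) and "point" ([row, column] in pixels, amid what is visible of it).
The state is a dict: "time": time; "q": joint angles; "joint_velocities": joint speeds; "joint_torque": joint torques, N m; "position": TCP position; "tool_rot": TCP orientation; "ft_force": force on the tool from outside, world axes, zero at the start; "moment": the same for the moment, N m; "grip_width": finger opening in m; "grip_force": force on a finger pad.
Only numpy, scipy, OpenCV 4.12 (cv2) and the standard library are available. Lean on these libraries where they do the work, as an engineer would, in place of code of your own. Each camera call takes 0.05 s, during which the arm holds its last target. There are 200 camera calls.

## Working session

There is one attempt and no reset: what is moved stays moved. The work goes in short steps, Python scripts to look and compute and a shell command to move; the robot and the scene stay as the last step left them, time stands still between calls to the robot, and variables do not carry over. Pictures are saved under pics/ and viewed, at most 12 in all, crops included, and the job is handed in when it is done.

```bash
mkdir -p pics; cat > h.py <<'E'
import numpy as np, cv2
from rig import robot, vision, job
from scipy.spatial.transform import Rotation as R
def ray(K,T,pt): # pt row,col
    d=np.linalg.inv(K)@[pt[1],pt[0],1]; return T[:3,3],T[:3,:3]@d
def atz(cam,pt,z):
    o,d=ray(np.array(cam['K']),np.array(cam['cam_to_world']),pt); return o+d*(z-o[2])/d[2]
def save(n,f): cv2.imwrite('pics/'+n,cv2.cvtColor(f,cv2.COLOR_RGB2BGR))
def maskpts(cam,mask,z):
    c,_=cv2.findContours(mask.astype(np.uint8),cv2.RETR_EXTERNAL,cv2.CHAIN_APPROX_NONE)
    c=max(c,key=cv2.contourArea)[:,0,:]
    return np.array([atz(cam,(p[1],p[0]),z) for p in c])
E
python3 - <<'E'
from h import *
o=robot.get_obs(); print(o['position'],o['tool_rot'],o['grip_width'],o['time'])
for n in('top','side'):
    c=vision.camera(n); save(n+'1.png',c['frame'])
    print(n,np.round(c['K'],1).tolist(),np.round(c['cam_to_world'],3).tolist())
    for l,z in(('lift_a_centre',.01),('laid_1_centre',.05),('place_left',.042),('zero_mark',.042),('turntable',.03),('disc',.042)):
        for d in vision.look_for(n,l): print(l,np.round(d['point'],1),round(d['conf'],2),np.round(atz(c,d['point'],z),4))
E
```

```text
[ 0.18270542 -0.59697267  0.22957573] [ 9.89009540e-01  1.47847877e-01  1.18779832e-05 -1.06550695e-03] 0.08714095189578402 0.0
top [[595.5, 0.0, 326.2], [0.0, 595.5, 241.9], [0.0, 0.0, 1.0]] [[-0.019, -0.992, 0.122, 0.42], [-1.0, 0.019, -0.001, -0.274], [-0.002, -0.122, -0.992, 1.096], [0.0, 0.0, 0.0, 1.0]]
lift_a_centre [250.2 234.3] 0.88 [ 0.5417 -0.1058  0.01  ]
laid_1_centre [198.3 360.9] 0.66 [ 0.6262 -0.338   0.05  ]
laid_1_centre [251.5 237.4] 0.53 [ 0.5348 -0.1175  0.05  ]
place_left [247.1 351.9] 0.75 [ 0.5398 -0.3202  0.042 ]
zero_mark [247.1 353.9] 0.88 [ 0.5397 -0.3238  0.042 ]
turntable [246.6 352.4] 0.83 [ 0.542  -0.3217  0.03  ]
turntable [249.  352.3] 0.68 [ 0.5377 -0.3214  0.03  ]
disc [246.  349.9] 0.56 [ 0.5418 -0.3167  0.042 ]
side [[609.1, 0.0, 332.6], [0.0, 609.1, 244.3], [0.0, 0.0, 1.0]] [[0.89, -0.14, 0.434, 0.171], [-0.456, -0.313, 0.833, -0.961], [0.019, -0.94, -0.342, 0.354], [0.0, 0.0, 0.0, 1.0]]
lift_a_centre [248.3 288. ] 0.91 [ 0.5333 -0.1097  0.01  ]
laid_1_centre [262.7 416.8] 0.95 [ 0.6283 -0.3317  0.05  ]
laid_1_centre [250.4 288.5] 0.47 [ 0.4885 -0.2168  0.05  ]
place_left [288.1 350.7] 0.84 [ 0.5148 -0.3525  0.042 ]
zero_mark [286.1 358.4] 0.83 [ 0.5266 -0.3512  0.042 ]
zero_mark [288.  351.8] 0.33 [ 0.5162 -0.3528  0.042 ]
turntable [288.8 352. ] 0.61 [ 0.5285 -0.3318  0.03  ]
disc [283.9 353.3] 0.58 [ 0.5241 -0.3424  0.042 ]
disc [243.4 351. ] 0.26 [ 0.5944 -0.2082  0.042 ]
```

View pics/top1.png

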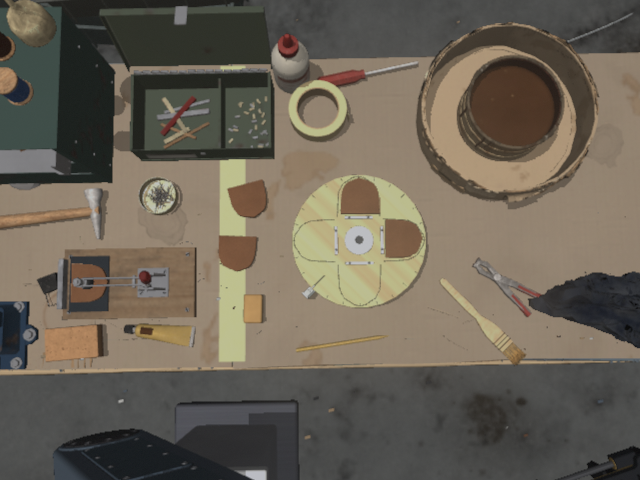

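View pics/side1.png

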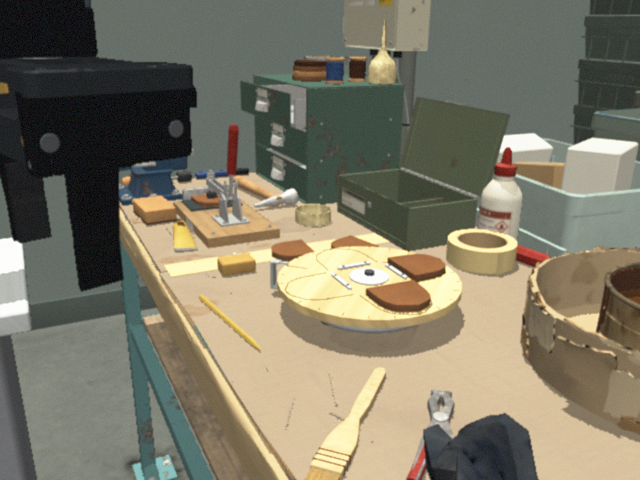

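The top view shows the two lifts at (col 247, row 198) and (237, 252), the disc hub at (359, 240), the pointer at (308, 293), and the empty places at about (318, 240) = left and (359, 285) = right. The clamp knob is at (145, 278). The side view agrees.

```bash
cat >> h.py <<'E'
from scipy.optimize import least_squares
t=np.linspace(np.pi/2,3*np.pi/2,40)
D=np.vstack([[[32.5,-34],[32.5,34]],np.c_[32.5*np.cos(t),33*np.sin(t)]]).astype(np.float32)
def fitD(P,yaw0):  # P world xy (m) of contour -> x,y,yaw, rms mm
    best=None
    for y0 in yaw0:
        def f(p):
            c,s=np.cos(p[2]),np.sin(p[2]); q=(P[:,:2]*1000-p[:2])@np.array([[c,-s],[s,c]])
            return [cv2.pointPolygonTest(D,(float(a),float(b)),True)+p[3] for a,b in q]
        r=least_squares(f,[*(P[:,:2].mean(0)*1000),y0,0],loss='soft_l1',diff_step=1e-3)
        if best is None or r.cost<best.cost: best=r
    return np.round(best.x,3),np.sqrt(2*best.cost/len(P))
E
python3 - <<'E'
from h import *
c=vision.camera('top'); f=c['frame']
hsv=cv2.cvtColor(f,cv2.COLOR_RGB2HSV)
for (cc,r) in((247,198),(237,252),(359,195),(404,238)): print(hsv[r,cc],hsv[r+20,cc+22])
m=((hsv[...,0]<14)&(hsv[...,1]>110)&(hsv[...,2]<190)).astype(np.uint8)
n,l,st,ce=cv2.connectedComponentsWithStats(m)
for (cc,r),z in(((247,198),.009),((237,252),.009),((359,195),.051),((404,238),.051)):
    mm=l==l[r,cc]; P=maskpts(c,mm,z); x,e=fitD(P,[0,1.57,3.14,-1.57]); print(st[l[r,cc]],x,e)
print('hub',atz(c,(240,359),.052),'ptr',atz(c,(294,307),.045),'knob',atz(c,(278,145),.2))
d=((hsv[...,0]>15)&(hsv[...,0]<40)&(hsv[...,2]>150)&(hsv[...,1]>50)).astype(np.uint8)
d[:, :285]=0; d[:170]=0;d[320:]=0;d[:,430:]=0
hull=cv2.convexHull(np.argwhere(d)[:,::-1].astype(np.int32))[:,0]
W=np.array([atz(c,(p[1],p[0]),.042)[:2] for p in hull])
print('disc',cv2.fitEllipse((W*1000).astype(np.float32)))
E
```

```text
[ 12 124 117] [ 16  77 142]
[ 12 123 120] [ 17  58 149]
[ 13 112 123] [ 29  68 187]
[ 13 111 120] [ 17  58 118]
[ 228  180   38   37 1016] [ 6.34657e+02 -1.32462e+02  2.48000e-01 -2.18400e+00] 0.5414275817717976
[ 219  236   37   35 1066] [ 5.36106e+02 -1.09893e+02 -3.60000e-02 -1.93300e+00] 0.8797398526604725
[341 179  37  33 448] [ 644.064 -320.34     3.703   -8.949] 3.0241456579251507
[404 237   1   2   2] [ 545.903 -388.987   -1.605   -9.381] 9.847176192734707e-07
hub [ 0.55101446 -0.33263794  0.052     ] ptr [ 0.45788412 -0.23914755  0.045     ] knob [ 0.48087246 -0.0007682   0.2       ]
disc ((531.3316040039062, -314.12896728515625), (283.3547058105469, 346.8538513183594), 4.877116680145264)
```

```bash
cat >> h.py <<'E'
def rows(x,y,z,yaw):  # fractions needed to reach a world TCP pose, tool down
    o=robot.get_obs(); Rm=R.from_quat(o['tool_rot']).as_matrix(); p=np.array(o['position'])
    s=Rm.T@(np.array([x,y,z])-p)/.3; y0=np.arctan2(Rm[1,0],Rm[0,0])
    dy=(yaw-y0+np.pi)%(2*np.pi)-np.pi
    print('t %.2f'%o['time'],'pos',np.round(p,4),'yaw %.4f'%y0,'tilt',np.round(Rm[2],4),'q6 %.2f'%o['q'][5],'gw %.4f'%o['grip_width'],'ROW',np.round(s,4),'%.4f'%(-dy/2/np.pi),'n',np.linalg.norm(s)*.3/.0417)
E
python3 -m handwheel '[[0.82,-0.6,0,0.053],[0.82,-0.6,0,0.053],[0.82,-0.6,0,0.053],[0.82,-0.6,0,0.053],[0.82,-0.6,0,0.053],[0.82,-0.6,0,0.053],[0.82,-0.6,0,0.053],[0.82,-0.6,0,0.053],[0.82,-0.6,0,0.053]]' 100 20
python3 -c "
from h import *
rows(.548,-.15,.2,-.036)"
```

```text
time: 1.5
position: [0.3668, -0.3504, 0.2307]
tool_rot: [1.0, -0.016, -0.0, -0.001]
ft_force: [-0.6, -0.9, -0.0]
grip_width: 0.0871
grip_force: 0.0
t 1.50 pos [ 0.3668 -0.3504  0.2307] yaw -0.0312 tilt [-1.0e-04 -1.1e-03 -1.0e+00] q6 0.62 gw 0.0871 ROW [ 0.5827 -0.6865  0.1031] 0.0008 n 6.520556414070231
```

```bash
python3 -m handwheel '[[0.58,-0.69,0.1,0],[0.58,-0.69,0.1,0],[0.58,-0.69,0.1,0],[0.58,-0.69,0.1,0],[0.58,-0.69,0.1,0],[0.58,-0.69,0.1,0],[0.58,-0.69,0.1,0],[0.58,-0.69,0.1,0],[0.58,-0.69,0.1,0],[0.58,-0.69,0.1,0]]'
cat >> h.py <<'E'
def wcam():
    o=robot.get_obs(); c=vision.camera('wrist'); T=np.eye(4); T[:3,:3]=R.from_quat(o['tool_rot']).as_matrix(); T[:3,3]=o['position']
    c['T']=T@np.array(c['hand_eye']); return c
def watz(c,pt,z):
    K=np.array(c['K']); u=np.array([(pt[1]-K[0,2])/K[0,0],(pt[0]-K[1,2])/K[1,1]]); r=np.linalg.norm(u)+1e-12
    d=c['T'][:3,:3]@np.array([*(u/r*np.sin(r)),np.cos(r)]); o=c['T'][:3,3]; return o+d*(z-o[2])/d[2]
def wpix(c,P):
    q=c['T'][:3,:3].T@(np.array(P)-c['T'][:3,3]); a=np.arctan2(np.hypot(q[0],q[1]),q[2]); h=np.hypot(q[0],q[1])+1e-12
    K=np.array(c['K']); return int(round(K[0,2]+K[0,0]*a*q[0]/h)),int(round(K[1,2]+K[1,1]*a*q[1]/h))
E
python3 - <<'E'
from h import *
c=wcam(); print(np.round(c['K'],1).tolist(),np.round(c['hand_eye'],3).tolist()); f=c['frame'].copy(); save('w1.png',f)
for l,z in(('lift_a_centre',.01),('place_left',.042),('zero_mark',.042)):
    for d in vision.outline_of('wrist',l):
        cs,_=cv2.findContours(d['mask'].astype(np.uint8),cv2.RETR_EXTERNAL,cv2.CHAIN_APPROX_NONE); k=max(cs,key=cv2.contourArea)[:,0]
        print(l,np.round(d['point']),round(d['conf'],2),d['mask'].sum(),np.round(watz(c,d['point'],z),4))
        if l[0]=='l' and len(k)>40:
            print(fitD(np.array([watz(c,(p[1],p[0]),z) for p in k]),[0,.25]))
E
```

```text
time: 2.33
position: [0.5464, -0.1546, 0.2005]
tool_rot: [1.0, -0.019, -0.0, 0.0]
ft_force: [-0.8, -0.7, -0.2]
grip_width: 0.087
grip_force: 0.0
[[371.6, 0.0, 319.7], [0.0, 371.6, 240.8], [0.0, 0.0, 1.0]] [[0.001, -0.967, -0.254, 0.069], [1.0, 0.001, 0.001, -0.001], [-0.001, -0.254, 0.967, -0.154], [0.0, 0.0, 0.0, 1.0]]
lift_a_centre [225. 270.] 0.89 4015 [ 0.5416 -0.1069  0.01  ]
(array([ 5.36366e+02, -1.08907e+02, -5.90000e-02, -6.44000e-01]), np.float64(0.5922230759519196))
place_left [198. 473.] 0.93 27528 [ 0.5675 -0.2931  0.042 ]
zero_mark [200. 474.] 0.91 27625 [ 0.5659 -0.2943  0.042 ]
```

View pics/w1.png

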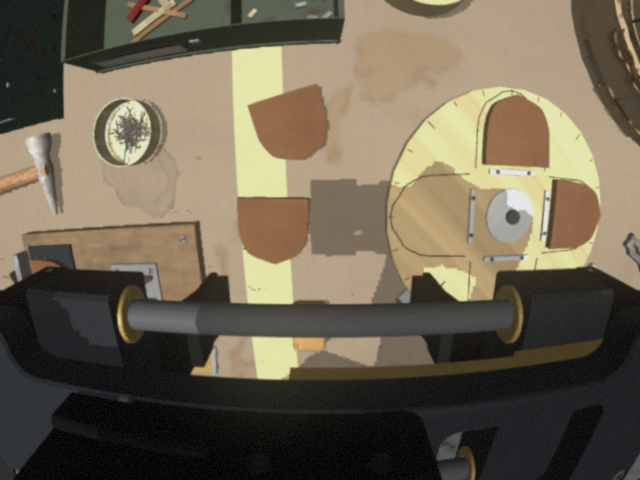

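The wrist picture shows lift 2 at (col 273, row 229), lift 1 at (290, 122), the hub at (512, 216) and the fences round it at (472, 215), (546, 215), (512, 172) and (505, 259). The fit agrees with the top camera to 1 mm.

```bash
python3 - <<'E'
from h import *
c=wcam()
for p in((215,472),(215,546),(172,512),(259,505),(216,512)): print(p,np.round(watz(c,p,.046 if p!=(216,512) else .052),4))
rows(.5482,-.1099,.06,-.048)
E
```

```text
(215, 472) [ 0.5525 -0.2908  0.046 ]
(215, 546) [ 0.5513 -0.3732  0.046 ]
(172, 512) [ 0.5918 -0.3308  0.046 ]
(259, 505) [ 0.5092 -0.3295  0.046 ]
(216, 512) [ 0.5521 -0.3297  0.052 ]
t 2.58 pos [ 0.5462 -0.1543  0.2008] yaw -0.0383 tilt [ 1.e-04  3.e-04 -1.e+00] q6 1.14 gw 0.0875 ROW [ 0.0009 -0.1484  0.4693] 0.0015 n 3.541174148778845
```

```bash
python3 -m handwheel '[[0.001,-0.149,0.3,0.0015],[0.001,-0.149,0.3,0.0015],[0.001,-0.149,0.3,0.0015],[0.001,-0.149,0.47,0.0015],[0.001,-0.149,0.47,0.0015],[0.001,-0.149,0.47,0.0015],[0.001,-0.149,0.47,0.0015],[0.001,-0.149,0.47,0.0015]]'
python3 - <<'E'
from h import *
rows(.5482,-.1099,.01,-.048)
c=wcam(); save('w2.png',c['frame'])
for d in vision.outline_of('wrist','lift_a_centre'):
    cs,_=cv2.findContours(d['mask'].astype(np.uint8),cv2.RETR_EXTERNAL,cv2.CHAIN_APPROX_NONE); k=max(cs,key=cv2.contourArea)[:,0]
    print(d['conf'],k.min(0),k.max(0),fitD(np.array([watz(c,(p[1],p[0]),.01) for p in k]),[0,.25]))
E
```

```text
time: 3.25
position: [0.5501, -0.1095, 0.0614]
tool_rot: [1.0, -0.023, 0.002, 0.001]
ft_force: [0.3, 0.4, 0.3]
grip_width: 0.0871
grip_force: 0.0
t 3.25 pos [ 0.5501 -0.1095  0.0614] yaw -0.0465 tilt [ 0.0034  0.0012 -1.    ] q6 1.22 gw 0.0871 ROW [-0.0068  0.0014  0.1712] 0.0002 n 1.2324676654521294
0.76 [262 233] [379 303] (array([ 5.4013e+02, -1.0852e+02, -4.6000e-02, -2.4610e+00]), np.float64(2.475068151377997))
```

View pics/w2.png

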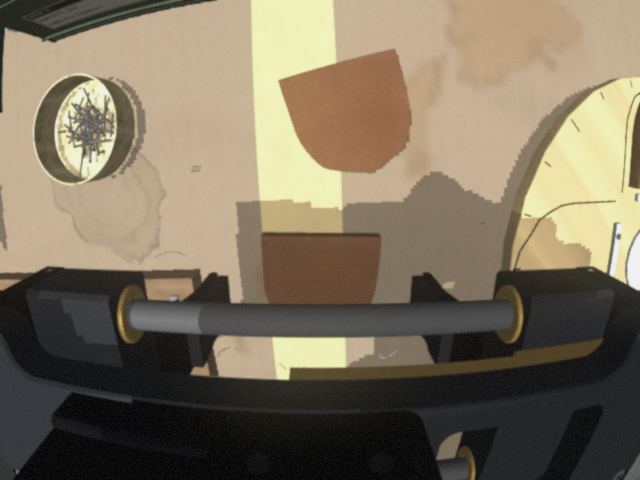

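The lift spans cols 262–379 and sits centred between the fingers at about col 320. Next I descend and close.

```bash
python3 -m handwheel '[[-0.005,0.001,0.08,0],[-0.005,0.001,0.13,0],[-0.005,0.001,0.155,0],[-0.005,0.001,0.168,0],[-0.005,0.001,0.168,0],[-0.005,0.001,0.168,0],[-0.005,0.001,0.168,0]]'
python3 -m handwheel '[[0,0,0,0],[0,0,0,0],[0,0,0,0],[0,0,0,0],[0,0,0,0],[0,0,0,0],[0,0,0,0],[0,0,0,0],[0,0,0,0],[0,0,0,0]]' 0 15
```

```text
time: 3.93
position: [0.548, -0.1089, 0.0101]
tool_rot: [1.0, -0.023, 0.001, 0.0]
ft_force: [-0.2, 0.5, -0.5]
grip_width: 0.0868
grip_force: 0.0
time: 4.77
position: [0.5474, -0.1086, 0.0094]
tool_rot: [1.0, -0.023, 0.0, 0.0]
ft_force: [0.0, -0.5, 4.7]
grip_width: 0.0676
grip_force: 15.0
```

```bash
python3 -m handwheel '[[0,0,-0.05,0],[0,0,-0.15,0],[0,0,-0.28,0],[0,0,-0.37,0],[0,0,-0.37,0],[0,0,-0.37,0]]'
python3 - <<'E'
from h import *
rows(.4825,-.330,.12,-.012)
E
```

```text
time: 5.27
position: [0.548, -0.1089, 0.1214]
tool_rot: [1.0, -0.023, 0.002, 0.001]
ft_force: [-0.6, 0.4, -0.8]
grip_width: 0.0672
grip_force: 15.0
t 5.27 pos [ 0.548  -0.1089  0.1214] yaw -0.0456 tilt [ 0.0031  0.0011 -1.    ] q6 1.22 gw 0.0672 ROW [-0.1846  0.7462  0.0049] -0.0053 n 5.530043013147186
```

```bash
python3 -m handwheel '[[-0.01,0.05,0,-0.005],[-0.04,0.16,0,-0.005],[-0.07,0.28,0,-0.005],[-0.1,0.4,0,-0.005],[-0.13,0.52,0,-0.005],[-0.16,0.64,0,-0.005],[-0.185,0.72,0,-0.005],[-0.185,0.746,0,-0.005],[-0.185,0.746,0,-0.005],[-0.185,0.746,0,-0.005],[-0.185,0.746,0,-0.005]]'
python3 - <<'E'
from h import *
rows(.4825,-.330,.12,-.012)
c=wcam(); save('w3.png',cv2.resize(c['frame'][100:340,160:480],(800,600),interpolation=cv2.INTER_CUBIC))
E
```

```text
time: 6.18
position: [0.4812, -0.3274, 0.119]
tool_rot: [1.0, -0.007, -0.001, -0.001]
ft_force: [-0.4, 0.2, 0.2]
grip_width: 0.0673
grip_force: 15.0
t 6.18 pos [ 0.4812 -0.3274  0.119 ] yaw -0.0130 tilt [-0.0022 -0.0028 -1.    ] q6 0.79 gw 0.0673 ROW [ 0.0045  0.0086 -0.0033] -0.0002 n 0.07421938039990426
```

View pics/w3.png

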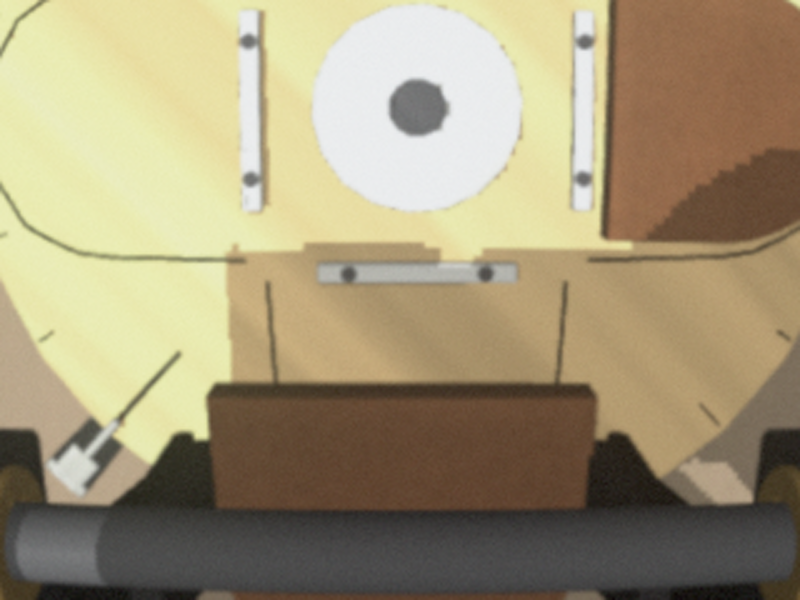

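Crop w3 shows the hub at (417, 107), side fences at (250, 111) and (583, 111), and the near fence at (417, 272). The held lift's top front edge runs along row 397, cols 212–594. The zero line still meets the pointer at (118, 420).

```bash
python3 - <<'E'
from h import *
c=wcam(); o=robot.get_obs(); zt=o['position'][2]
g=lambda x,y,z:watz(c,(y/2.5+100-.3,x/2.5+160-.3),z)[:2]
hub=g(417,107,.052);L=g(250,111,.046);Rr=g(583,111,.046);B=g(417,272,.046)
print('hub',hub,'LRmid',(L+Rr)/2,'L',L,'R',Rr,'B',B,'axis yaw',np.arctan2(*(L-Rr)[::-1])-np.pi/2)
print('hub->B',np.linalg.norm(hub-B),np.arctan2(*(hub-B)[::-1]))
print('outl',g(270,330,.042),g(562,330,.042))
e1=g(212,397,zt+.0006);e2=g(594,397,zt+.0006);print('edge',e1,e2,np.linalg.norm(e1-e2),'bottom',g(402,385,zt-.0094),'pos',o['position'])
E
```

```text
hub [ 0.55178643 -0.33135497] LRmid [ 0.551477   -0.33145086] L [ 0.55181018 -0.29073655] R [ 0.55114382 -0.37216518] B [ 0.51106046 -0.3311009 ] axis yaw -0.008183255961503821
hub->B 0.04072676266271115 -0.006238264983504045
outl [ 0.49576546 -0.29320921] [ 0.49495786 -0.36857522]
edge [ 0.50234895 -0.2939345 ] [ 0.50161109 -0.3608711 ] 0.06694066248194033 bottom [ 0.50124588 -0.32721686] pos [ 0.4816821  -0.32750786  0.11965839]
```

```bash
python3 -m handwheel '[[0.008,0.012,0.03,-0.0006],[0.008,0.012,0.08,-0.0006],[0.008,0.012,0.13,-0.0006],[0.008,0.012,0.17,-0.0006],[0.008,0.012,0.195,-0.0006],[0.008,0.012,0.205,-0.0006],[0.008,0.012,0.205,-0.0006],[0.008,0.012,0.205,-0.0006],[0.008,0.012,0.205,-0.0006],[0.008,0.012,0.205,-0.0006]]'
python3 - <<'E'
from h import *
rows(.4841,-.3311,.0514,-.007)
c=wcam(); save('w4.png',cv2.resize(c['frame'][100:340,160:480],(800,600),interpolation=cv2.INTER_CUBIC))
E
```

```text
time: 7.12
position: [0.4843, -0.3337, 0.0594]
tool_rot: [1.0, -0.005, 0.001, 0.001]
ft_force: [0.2, 0.4, -0.7]
grip_width: 0.0674
grip_force: 15.0
t 7.12 pos [ 0.4843 -0.3337  0.0594] yaw -0.0105 tilt [ 0.0012  0.0011 -1.    ] q6 0.79 gw 0.0674 ROW [-0.0009 -0.0087  0.0266] -0.0006 n 0.20170048882100136
```

View pics/w4.png

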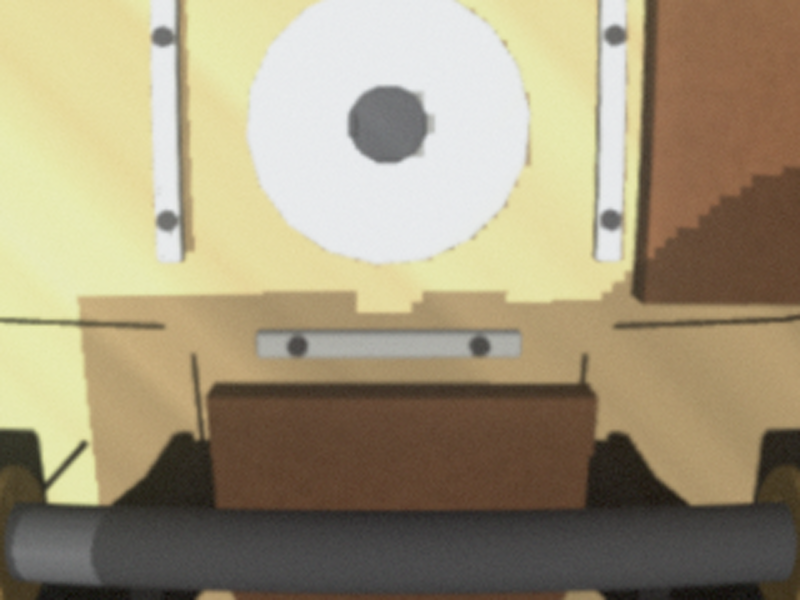

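Crop w4 shows the fence at cols 257–520, mid 388.5 (row 343), and the lift's front edge at cols 209–596, mid 402.5. The lift sits about 3 mm too far to the right.

```bash
python3 - <<'E'
from h import *
c=wcam(); o=robot.get_obs(); zt=o['position'][2]; print(o['position'])
g=lambda x,y,z:watz(c,(y/2.5+100-.3,x/2.5+160-.3),z)[:2]
print('fence ends',g(257,344,.046),g(520,343,.046),'front of fence',g(389,357,.044),'outl',g(197,385,.042),g(584,370,.042))
print('edge',g(212,397,zt+.0006),g(594,397,zt+.0006),'bottom',g(402,385,zt-.0094))
print('hub',g(388,123,.052))
E
```

```text
[ 0.48420218 -0.33357019  0.05931078]
fence ends [ 0.51099792 -0.30643545] [ 0.51069789 -0.35565981] front of fence [ 0.50770582 -0.33112218] outl [ 0.50186447 -0.29341694] [ 0.50417035 -0.36894489]
edge [ 0.50497146 -0.30013722] [ 0.50428924 -0.36725382] bottom [ 0.50392999 -0.33351939]
hub [ 0.55149241 -0.33153038]
```

```bash
python3 -m handwheel '[[-0.001,-0.0087,0.002,-0.0005],[-0.001,-0.0087,0.006,-0.0005],[-0.001,-0.0087,0.012,-0.0005],[-0.001,-0.0087,0.017,-0.0005],[-0.001,-0.0087,0.021,-0.0005],[-0.001,-0.0087,0.0235,-0.0005],[-0.001,-0.0087,0.0235,-0.0005],[-0.001,-0.0087,0.0235,-0.0005],[-0.001,-0.0087,0.0235,-0.0005]]'
python3 - <<'E'
from h import *
rows(.4839,-.3310,.0517,-.007)
c=wcam(); o=robot.get_obs(); print(o['ft_force'],o['position'])
c=wcam(); o=robot.get_obs(); print(o['ft_force'],o['position'])
save('w5.png',cv2.resize(c['frame'][100:340,160:480],(800,600),interpolation=cv2.INTER_CUBIC))
E
```

```text
time: 7.97
position: [0.4836, -0.3307, 0.0515]
tool_rot: [1.0, -0.004, 0.0, -0.0]
ft_force: [0.1, -0.5, 0.9]
grip_width: 0.0674
grip_force: 15.0
t 7.97 pos [ 0.4836 -0.3307  0.0515] yaw -0.0073 tilt [ 0. -0. -1.] q6 0.79 gw 0.0674 ROW [ 0.0009  0.0011 -0.0005] -0.0001 n 0.011061848161704253
[-0.10810723 -0.75294919  0.29853988] [ 0.48361868 -0.33065224  0.05154473]
[-0.78454089  0.09263727 -0.64131299] [ 0.48363698 -0.33067083  0.05158596]
```

View pics/w5.png

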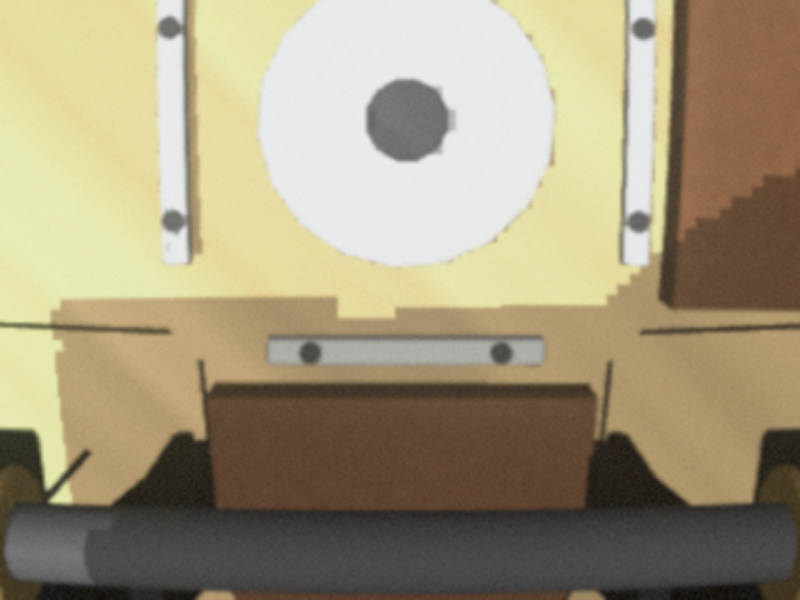

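Crop w5 shows the lift centred on the fence (402 against 406) with a gap of about 3.5 mm. I lower it the last fraction and read the force.

```bash
python3 -m handwheel '[[0,0,0.0007,0],[0,0,0.0013,0],[0,0,0.0013,0],[0,0,0.0013,0]]'; python3 -c "
from h import *
for i in range(4):
    vision.camera('wrist');o=robot.get_obs(); print(np.round(o['ft_force'],1),o['position'][2],np.round(o['joint_torque'],2))"
```

```text
time: 8.4
position: [0.4837, -0.3308, 0.0514]
tool_rot: [1.0, -0.004, 0.0, 0.0]
ft_force: [-0.5, 0.0, 1.9]
grip_width: 0.0676
grip_force: 15.0
[-0.3  0.6  1.6] 0.05140740089715551 [ 1.100e-01 -4.395e+01 -1.011e+01  1.400e-01 -9.000e-02  1.000e-02]
[-1.  -0.3  2.3] 0.05141387534884214 [ 1.200e-01 -4.384e+01 -1.008e+01  1.500e-01 -1.000e-01  1.000e-02]
[-0.7  0.1  2.8] 0.05141327933612776 [ 1.400e-01 -4.373e+01 -1.006e+01  1.500e-01 -1.000e-01  1.000e-02]
[-0.3 -0.1  2.8] 0.05141833055413103 [ 1.500e-01 -4.361e+01 -1.004e+01  1.600e-01 -1.100e-01  1.000e-02]
```

Contact at about 2.5 N. Release gently, then rise.

```bash
python3 -m handwheel '[[0,0,0,0],[0,0,0,0],[0,0,0,0],[0,0,0,0],[0,0,0,0]]' 88 3
python3 -m handwheel '[[0,0,-0.004,0],[0,0,-0.015,0],[0,0,-0.04,0],[0,0,-0.1,0],[0,0,-0.2,0],[0,0,-0.3,0],[0,0,-0.4,0],[0,0,-0.4,0],[0,0,-0.4,0],[0,0,-0.4,0]]'
python3 - <<'E'
from h import *
c=wcam(); save('w6.png',c['frame'])
rows(.6347-.012*np.cos(.248)*0,-.1325,.17,.248+np.pi)
E
```

```text
time: 9.02
position: [0.4836, -0.3305, 0.051]
tool_rot: [1.0, -0.004, -0.0, -0.0]
ft_force: [-0.1, -0.5, -0.7]
grip_width: 0.0759
grip_force: 0.0
time: 9.85
position: [0.4832, -0.3303, 0.1714]
tool_rot: [1.0, -0.004, -0.0, -0.0]
ft_force: [-0.1, 0.2, -0.2]
grip_width: 0.0764
grip_force: 0.0
t 9.90 pos [ 0.4829 -0.3299  0.1705] yaw -0.0073 tilt [-0.0015 -0.0015 -1.    ] q6 0.79 gw 0.0764 ROW [ 0.5013 -0.6617  0.0018] 0.4594 n 5.972246847406358
```

View pics/w6.png

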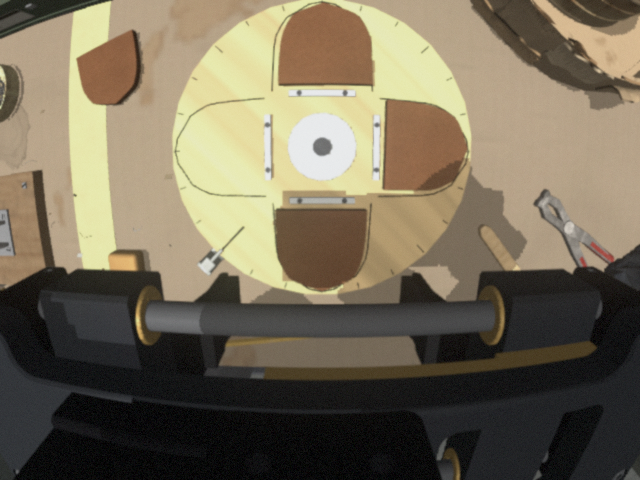

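Picture w6 shows lift 2 laid inside its outline at (321, 247) and straight to the fence. The zero line is still at the pointer (215, 258) and the laid lifts are unmoved. Next is lift 1.

```bash
python3 - <<'E'
from h import *
c=wcam()
for d in vision.outline_of('wrist','lift_a_centre'):
    cs,_=cv2.findContours(d['mask'].astype(np.uint8),cv2.RETR_EXTERNAL,cv2.CHAIN_APPROX_NONE); k=max(cs,key=cv2.contourArea)[:,0]
    z=.01 if k[:,0].max()<170 else .052
    print(d['conf'],k.mean(0),fitD(np.array([watz(c,(p[1],p[0]),z) for p in k]),[0,.25,-1.57,1.57,3.14]))
print('fences L R T B',*[watz(c,(y,x),.046)[:2] for x,y in((268,147),(377,147),(322,93),(321,200))])
rows(.6463,-.1295,.12,.248)
E
```

```text
0.66 [320.97938144 241.4467354 ] (array([ 4.72824e+02, -3.30148e+02, -1.40000e-02, -9.60000e-02]), np.float64(0.42957189903182286))
fences L R T B [ 0.5509164  -0.29100199] [ 0.55051379 -0.3723792 ] [ 0.59093178 -0.3315195 ] [ 0.51020087 -0.33030455]
t 10.00 pos [ 0.4828 -0.3298  0.1698] yaw -0.0073 tilt [-0.0023 -0.0023 -1.    ] q6 0.79 gw 0.0763 ROW [ 0.5405 -0.6713  0.1663] -0.0406 n 6.314909521476328
```

```bash
python3 -m handwheel '[[0.54,-0.67,0,-0.0406],[0.54,-0.67,0,-0.0406],[0.54,-0.67,0,-0.0406],[0.54,-0.67,0,-0.0406],[0.54,-0.67,0,-0.0406],[0.54,-0.67,0.1,-0.0406],[0.54,-0.67,0.2,-0.0406],[0.54,-0.67,0.3,-0.0406],[0.54,-0.67,0.3,-0.0406],[0.54,-0.67,0.3,-0.0406],[0.54,-0.67,0.3,-0.0406],[0.54,-0.67,0.3,-0.0406]]' 100
python3 - <<'E'
from h import *
rows(.6463,-.1295,.06,.248)
c=wcam(); save('w7.png',c['frame'])
hsv=cv2.cvtColor(c['frame'],cv2.COLOR_RGB2HSV)
for d in vision.outline_of('wrist','lift_a_centre'):
    cs,_=cv2.findContours(d['mask'].astype(np.uint8),cv2.RETR_EXTERNAL,cv2.CHAIN_APPROX_NONE); k=max(cs,key=cv2.contourArea)[:,0]
    print(d['conf'],k.min(0),k.max(0),fitD(np.array([watz(c,(p[1],p[0]),.01) for p in k]),[.25]))
E
```

```text
time: 11.0
position: [0.6483, -0.1322, 0.0833]
tool_rot: [0.992, 0.123, 0.002, 0.001]
ft_force: [-0.2, 0.9, -0.3]
grip_width: 0.0868
grip_force: 0.0
t 11.00 pos [ 0.6483 -0.1322  0.0833] yaw 0.2465 tilt [ 0.003   0.0022 -1.    ] q6 0.95 gw 0.0868 ROW [-0.0044 -0.0106  0.0775] -0.0002 n 0.5633754108754527
```

View pics/w7.png

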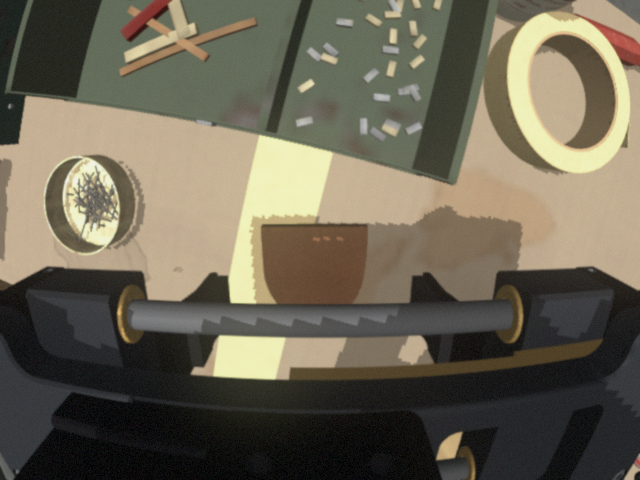

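In w7 the lift spans cols 262–368 with its level straight edge at row 224. It is about 3 mm to the left of the finger midline (col 320).

```bash
python3 - <<'E'
from h import *
c=wcam(); a=watz(c,(224.5,262),.01);b=watz(c,(224.5,368),.01);m=(a+b)/2; d=(a-b)[:2]; w=np.linalg.norm(d);yaw=np.arctan2(d[1],d[0])-np.pi/2
print(a,b,w,yaw); t=m[:2]-.0205*np.array([np.cos(yaw),np.sin(yaw)]); print(t)
rows(t[0],t[1],.0105,yaw)
E
```

```text
[ 0.6586222  -0.09144672  0.01      ] [ 0.67494643 -0.15631352  0.01      ] 0.06688932535755353 0.24653817005251888
[ 0.64690417 -0.12888311]
t 11.15 pos [ 0.648  -0.132   0.0834] yaw 0.2466 tilt [ 0.003   0.0021 -1.    ] q6 0.95 gw 0.0870 ROW [-0.0018 -0.0115  0.2429] 0.0000 n 1.7495108005110027
```

```bash
python3 -m handwheel '[[-0.002,-0.0115,0.06,0],[-0.002,-0.0115,0.13,0],[-0.002,-0.0115,0.18,0],[-0.002,-0.0115,0.21,0],[-0.002,-0.0115,0.23,0],[-0.002,-0.0115,0.234,0],[-0.002,-0.0115,0.234,0],[-0.002,-0.0115,0.234,0],[-0.002,-0.0115,0.234,0],[-0.002,-0.0115,0.234,0]]'
```

```text
time: 11.98
position: [0.6463, -0.1278, 0.0119]
tool_rot: [0.992, 0.124, 0.001, 0.0]
ft_force: [0.0, -0.3, 1.2]
grip_width: 0.087
grip_force: 0.0
```

```bash
python3 -m handwheel '[[0,0,0.004,0],[0,0,0.004,0],[0,0,0.004,0],[0,0,0.004,0]]'
python3 -m handwheel '[[0,0,0,0],[0,0,0,0],[0,0,0,0],[0,0,0,0],[0,0,0,0],[0,0,0,0],[0,0,0,0],[0,0,0,0],[0,0,0,0],[0,0,0,0]]' 0 15
```

```text
time: 12.32
position: [0.6457, -0.1276, 0.0099]
tool_rot: [0.992, 0.124, 0.0, 0.0]
ft_force: [-0.1, -0.4, 1.2]
grip_width: 0.0872
grip_force: 0.0
time: 13.15
position: [0.6457, -0.1276, 0.0098]
tool_rot: [0.992, 0.124, 0.0, -0.0]
ft_force: [1.2, 0.4, -0.3]
grip_width: 0.0658
grip_force: 15.0
```

```bash
python3 -m handwheel '[[0,0,-0.05,0],[0,0,-0.15,0],[0,0,-0.28,0],[0,0,-0.4,0],[0,0,-0.4,0],[0,0,-0.4,0]]'
python3 - <<'E'
from h import *
rows(.552,-.2633,.12,-1.578)
E
```

```text
time: 13.65
position: [0.6478, -0.1283, 0.1342]
tool_rot: [0.992, 0.124, 0.003, 0.002]
ft_force: [0.1, 0.4, -0.6]
grip_width: 0.0664
grip_force: 15.0
t 13.65 pos [ 0.6478 -0.1283  0.1342] yaw 0.2479 tilt [ 0.0063  0.0044 -1.    ] q6 0.96 gw 0.0664 ROW [-0.4202  0.3576  0.0462] 0.2906 n 3.9830650133399144
```

```bash
python3 -m handwheel '[[-0.02,0.02,0,0.01],[-0.06,0.05,0,0.025],[-0.1,0.085,0,0.042],[-0.14,0.12,0,0.06],[-0.18,0.153,0,0.078],[-0.22,0.187,0.01,0.096],[-0.26,0.22,0.02,0.114],[-0.3,0.255,0.03,0.132],[-0.34,0.29,0.04,0.15],[-0.38,0.323,0.046,0.168],[-0.42,0.358,0.046,0.186],[-0.42,0.358,0.046,0.204],[-0.42,0.358,0.046,0.222],[-0.42,0.358,0.046,0.24],[-0.42,0.358,0.046,0.258],[-0.42,0.358,0.046,0.275],[-0.42,0.358,0.046,0.29],[-0.42,0.358,0.046,0.29],[-0.42,0.358,0.046,0.29],[-0.42,0.358,0.046,0.29]]'
python3 -m handwheel '[[0,0,0,0],[0,0,0,0],[0,0,0,0]]'
python3 - <<'E'
from h import *
rows(.552,-.2633,.12,-1.578)
c=wcam(); save('w8.png',cv2.resize(c['frame'][100:340,160:480],(800,600),interpolation=cv2.INTER_CUBIC))
E
```

```text
time: 15.32
position: [0.5494, -0.2623, 0.1155]
tool_rot: [-0.707, 0.708, 0.001, -0.0]
ft_force: [-0.1, 0.5, 0.3]
grip_width: 0.0657
grip_force: 15.0
time: 15.57
position: [0.5498, -0.2626, 0.116]
tool_rot: [-0.706, 0.708, 0.0, -0.0]
ft_force: [-0.4, -0.5, -0.4]
grip_width: 0.0659
grip_force: 15.0
t 15.57 pos [ 0.5498 -0.2626  0.116 ] yaw -1.5737 tilt [-1.e-04  1.e-04 -1.e+00] q6 2.52 gw 0.0659 ROW [ 0.0023 -0.0074 -0.0134] 0.0007 n 0.11156331889677867
```

View pics/w8.png

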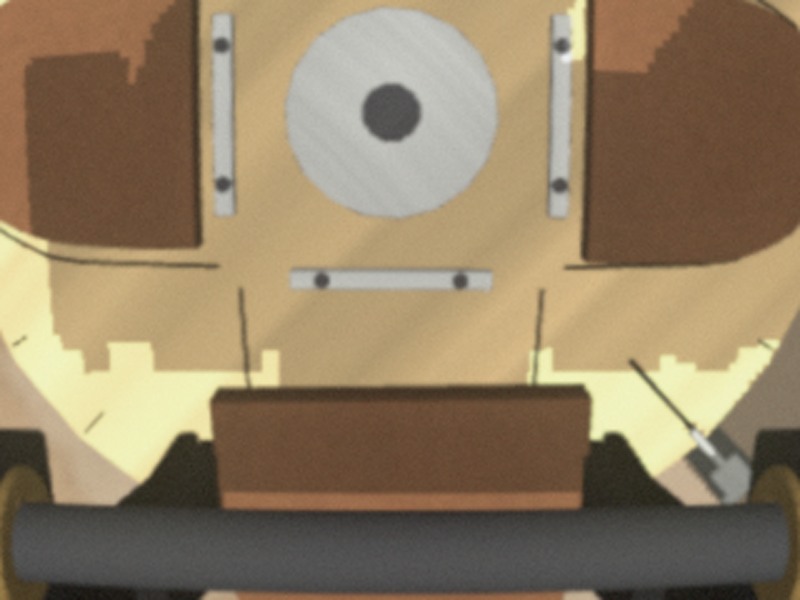

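Crop w8 shows the fence at cols 291–492 (row 280, level) and the lift's front top edge from (214, 401) to (588, 398). The lift is about 10 px to the right and very slightly turned; the zero line meets the pointer at (695, 430).

```bash
python3 - <<'E'
from h import *
c=wcam(); o=robot.get_obs(); zt=o['position'][2]
g=lambda x,y,z:watz(c,(y/2.5+100-.3,x/2.5+160-.3),z)[:2]
f=lambda d:np.arctan2(d[1],d[0])-np.pi/2
a,b=g(291,280,.046),g(492,280,.046);L,Rr=g(223,115,.046),g(560,115,.046);h=g(391,112,.052)
print('fence',(a+b)/2,np.linalg.norm(a-b),f(a-b),'LR yaw',f(L-Rr),'hub',h,'hub-fence',f((h-(a+b)/2))+np.pi/2,'outl',(g(243,330,.042)+g(540,330,.042))/2)
e1,e2=g(214,401,zt+.0003),g(588,398.5,zt+.0003);m=(e1+e2)/2;print('edge',m,np.linalg.norm(e1-e2),f(e1-e2),'bot',g(401,387,zt-.0097))
yaw=f(L-Rr); u=np.array([np.cos(yaw),np.sin(yaw)]); tgt=h-.0475*u
print('edge target',tgt); T=R.from_quat(o['tool_rot']).as_matrix(); dd=tgt-m
print('shift mm tool',T.T@[*dd*1000,0],'frac',(T.T@[*dd,0])[:2]/.3,'turn',-(yaw-f(e1-e2))/2/np.pi,'z',zt)
E
```

```text
fence [ 0.55143843 -0.29069246] 0.04939113888020829 -1.57345711663034 LR yaw -1.5743172766624907 hub [ 0.55135498 -0.33153435] hub-fence -1.572839503230334 outl [ 0.55154892 -0.2771596 ]
edge [ 0.54926881 -0.28196418] 0.06579072200452055 -1.5661718407269625 bot [ 0.54924949 -0.28139269]
edge target [ 0.55152223 -0.28403464]
shift mm tool [ 2.06330630e+00 -2.25997011e+00  1.18061672e-05] frac [ 0.00687769 -0.00753323] turn 0.0012963863927776683 z 0.11601381251214135
```

```bash
python3 -m handwheel '[[0.0075,-0.0075,0.03,0.0013],[0.0075,-0.0075,0.08,0.0013],[0.0075,-0.0075,0.12,0.0013],[0.0075,-0.0075,0.155,0.0013],[0.0075,-0.0075,0.18,0.0013],[0.0075,-0.0075,0.19,0.0013],[0.0075,-0.0075,0.19,0.0013],[0.0075,-0.0075,0.19,0.0013],[0.0075,-0.0075,0.19,0.0013],[0.0075,-0.0075,0.19,0.0013],[0.0075,-0.0075,0.19,0.0013]]'
python3 - <<'E'
from h import *
rows(.552,-.2647,.0515,-1.578)
c=wcam(); save('w9.png',cv2.resize(c['frame'][100:340,160:480],(800,600),interpolation=cv2.INTER_CUBIC))
E
```

```text
time: 16.58
position: [0.5525, -0.2651, 0.0597]
tool_rot: [-0.703, 0.711, -0.001, 0.0]
ft_force: [0.1, -0.2, -0.4]
grip_width: 0.0659
grip_force: 15.0
t 16.58 pos [ 0.5525 -0.2651  0.0597] yaw -1.5825 tilt [ 7.0e-04 -1.1e-03 -1.0e+00] q6 2.52 gw 0.0659 ROW [-0.0014  0.0016  0.0273] -0.0007 n 0.1966724116101068
```

View pics/w9.png

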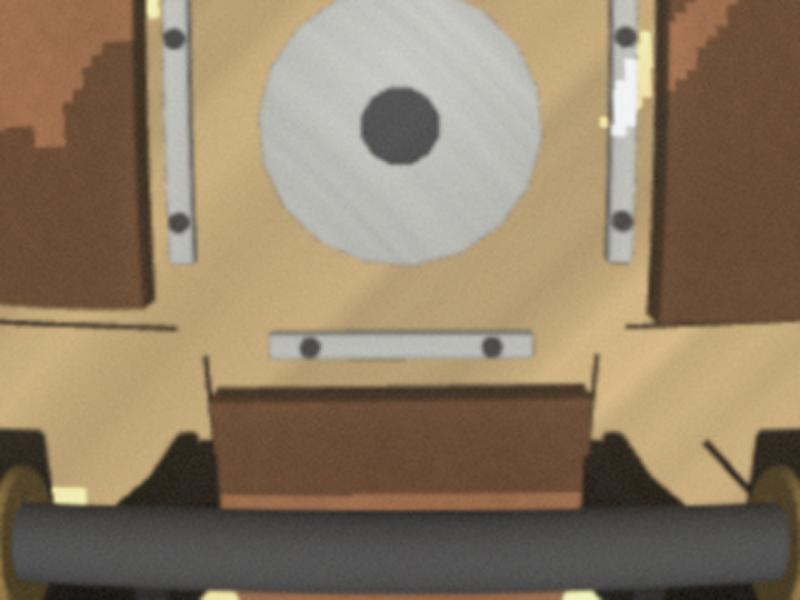

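Crop w9 shows the lift (mid col 401) centred on the fence (mid 401) with an even gap. Lower straight down.

```bash
python3 -m handwheel '[[0,0,0.002,0],[0,0,0.006,0],[0,0,0.012,0],[0,0,0.017,0],[0,0,0.021,0],[0,0,0.0235,0],[0,0,0.0235,0],[0,0,0.0235,0],[0,0,0.0235,0]]'; python3 -c "
from h import *
for i in range(4):
    vision.camera('wrist');o=robot.get_obs(); print(np.round(o['ft_force'],1),np.round(o['position'],4))"
```

```text
time: 17.38
position: [0.5521, -0.2649, 0.0519]
tool_rot: [-0.703, 0.711, 0.0, -0.0]
ft_force: [-0.1, 0.1, -0.0]
grip_width: 0.0659
grip_force: 15.0
[ 0.  -0.5  0.3] [ 0.5521 -0.2649  0.0519]
[ 0.2  0.6 -1.4] [ 0.5521 -0.2649  0.0519]
[ 0.7 -0.1  0.2] [ 0.5521 -0.2649  0.0519]
[-0.7  0.5 -0.5] [ 0.5521 -0.2649  0.052 ]
```

```bash
python3 -m handwheel '[[0,0,0.0007,0],[0,0,0.0013,0],[0,0,0.0013,0],[0,0,0.0013,0]]'; python3 -c "
from h import *
for i in range(4):
    vision.camera('wrist');o=robot.get_obs(); print(np.round(o['ft_force'],1),np.round(o['position'],4))"
```

```text
time: 17.92
position: [0.5522, -0.2649, 0.0517]
tool_rot: [-0.703, 0.711, -0.0, 0.0]
ft_force: [0.2, 0.0, 0.9]
grip_width: 0.066
grip_force: 15.0
[-0.1  0.4  1.3] [ 0.5521 -0.2649  0.0517]
[ 0.3 -0.   1.8] [ 0.5521 -0.2649  0.0517]
[-0.8  0.6  2.5] [ 0.5522 -0.2649  0.0517]
[-0.2  0.7  2.4] [ 0.5522 -0.2649  0.0517]
```

Contact, the same as before. Release and rise.

```bash
python3 -m handwheel '[[0,0,0,0],[0,0,0,0],[0,0,0,0],[0,0,0,0],[0,0,0,0]]' 87 3
python3 -m handwheel '[[0,0,-0.004,0],[0,0,-0.015,0],[0,0,-0.04,0],[0,0,-0.1,0],[0,0,-0.2,0],[0,0,-0.3,0],[0,0,-0.4,0],[0,0,-0.4,0],[0,0,-0.4,0],[0,0,-0.4,0],[0,0,-0.4,0]]'
python3 - <<'E'
from h import *
c=wcam(); save('w10.png',c['frame']); rows(.552,-.2647,.17,-1.57)
E
```

```text
time: 18.53
position: [0.552, -0.2649, 0.0514]
tool_rot: [-0.703, 0.711, 0.0, -0.0]
ft_force: [0.6, 0.4, -0.6]
grip_width: 0.0752
grip_force: 0.0
time: 19.45
position: [0.5511, -0.2642, 0.1704]
tool_rot: [-0.703, 0.711, 0.001, -0.0]
ft_force: [0.0, -1.3, -0.3]
grip_width: 0.076
grip_force: 0.0
t 19.50 pos [ 0.5511 -0.2642  0.1701] yaw -1.5825 tilt [-0.002   0.0028 -1.    ] q6 2.52 gw 0.0757 ROW [ 0.0017 -0.0031  0.0002] -0.0020 n 0.02545989084686336
```

View pics/w10.png

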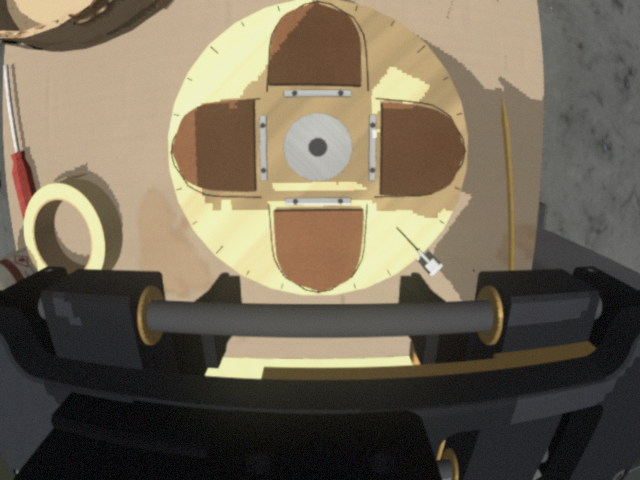

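In w10 all four lifts lie inside their outlines, with the new one at (318, 250), and the zero line meets the pointer at (425, 258). Handing in.

```bash
python3 -c "
from rig import job
print(job.hand_in())"
```

```text
the job is handed in; nothing more can be done
None
```

Both heel lifts lie flat inside their outlines with the straight edge at the fence; the zero line is still at the pointer, the two laid lifts look unmoved, and the job was handed in at about 20 s.

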